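Hang the ear defenders over the rail

ROBOT

A 6-joint arm with a two-finger parallel gripper is mounted at the origin on the work surface. World frame = base frame: x ahead of the robot, y to its left, z up, the work surface at z = 0. Lengths are in m, angles in rad, forces in N, time in s.
With the tool pointing down it reaches from about 0.35 to 0.925 m from the base axis. Payload 6.4 kg.
Tool frame: the origin (TCP) lies midway between the tips of the shut fingers; the grasp point (between the pads) lies 19 mm behind it; z points along the fingers, y is the line along which they close (so a half turn about z gives the same grasp; the last joint's range is limited). The gripper opens to 94 mm and grips with 3 to 60 N. Pads are 16 mm wide; open, the fingers measure 119 mm over their backs; the gripper's body (75 mm by 177 mm) begins 78 mm behind the grasp point.
Start: joints at [0.992, 0.245, 1.558, -0, 1.339, -0.174], TCP at [0.256, 0.597, 0.205] pointing down, gripper open.
Joint ranges: [-3.13, 3.13], [-1.02, 2.26], [0.13, 2.54], [-0.95, 4.09], [0.21, 2.88], [-2.74, 2.74]. Speed limits (rad/s): [2.57, 2.57, 3.14, 3.14, 3.14, 3.14].

INTERFACE

Orientations are given as a unit quaternion [w, x, y, z].
In Python, from plant import sense, capture, close_job gives the robot as it stands. The module is installed in compiled form; this text tells all that it offers.
- The arm moves only by the tool carry_out, never from a script. Its argument "targets" is one flat list of numbers, 7 for each row, row after row: the finger opening in mm, from 0 to 94, then the shift along the tool's x, y, z in mm, then the turn, a rotation vector about the tool's x, y, z in degrees. In form: [jaw, x, y, z, wx, wy, wz, jaw, x, y, z, wx, wy, wz, ...]. A call has 1 to 20 rows; each row shifts and turns the commanded pose from where the row before left it, along the tool's axes as they then stand; what a row does not reach is not made up. A row lasts 1/12 s, in which the tool goes at most 41.7 mm and 7.16 degrees, less where a joint would pass 70% of its speed; a pose out of reach is approached as far as the arm can. A call with a gripper value outside its range is refused whole. The fingers move at their own pace and stop on an object; "newtons" is the grip in N (left out, the last holds). Time passes only in rows, so rows that do not move let the fingers close. It gives the time, the measured TCP pose, the force, the opening and the grip force at its end, in the units of the state.
- sense(): the state, without advancing time (a new reading comes with each control period).
- capture(name): name is "scene" or "top" or "wrist"; returns a dict with "pixels" (420x560x3 uint8, red, green, blue), "depth" (420x560 float32, m along the optical axis (not along the pixel's ray), 0 where there is no reading), "fx", "fy", "cx", "cy" (pixels), "rvec" (rotation vector, rad) and "tvec" (3), from world to camera coordinates, as OpenCV has them. Camera axes: x right, y down, z forward; pixel columns grow to the right and rows downward; lengths in m; the calibration is good to about 2 mm. A picture is of the moment at which its call begins.
- close_job(): hands the job in; it is judged then, once.
The state is a dict: "time": time; "q": joint angles; "joint_vel": joint speeds; "effort": joint torques, N m; "tool_pos": TCP position; "ee_rot": TCP orientation; "force": force on the tool from outside, world axes, zero at the start; "ft_torque": the same for the moment, N m; "gripper_width": finger opening in m; "gripper_force": force on a finger pad.
Only numpy, scipy, OpenCV 4.12 (cv2) and the standard library are available. Lean on these libraries where they do the work, as an engineer would, in place of code of your own. Each camera call takes 0.05 s, during which the arm holds its last target. There are 200 camera calls.

TASK

Put the ear defenders away: pick them up and lower them over the steel bar of the hanging rail, so that they hang from the padded top of their headband, upright and roughly square to the bar, with one cup on each side of it and well between the two posts. Set them down on the bar gently rather than letting them fall, let go, and leave the bowl, the wooden blank and the mallet where they stand.

Things in the scene. Friction and masses are not known exactly. Their poses are not given: they have to be found in the camera images.
- ears: Rigid ear defenders standing on their two cups, headband arched up: 168 mm wide (x, cup to cup), 66 deep (y), 154 high. Origin on the table under the middle, z up. Grey cups 70 mm high, their black cushions 84 mm apart. Top of the headband: flat black rubber pad, 46 mm (x) by 32 mm (y), z = 134 to 154 mm: grip it across the 32 mm, fingertips above its underside, which must lie on the bar.
- crown (a point): Middle of the underside of the headband's top pad, 134 mm above the ear defenders' origin: the point to rest on the bar. Axes as the ear defenders'.
- rail: Hanging rail, fixed to the table: round steel bar, 16 mm in diameter, along its y, top of the bar 155 mm above the table, between two dark wooden posts (32 mm in x, 24 mm in y, 165 mm high, centred at y = -150 and +150 mm) on feet 110 (x) by 40 (y) by 18 mm. Origin on the table under the middle of the bar, z up.
- bar_mid (a point): Middle of the steel bar, on its axis, 147 mm above the table (bar radius 8 mm). y runs along the bar, z up.
- bowl: Bystander: pale wooden bowl, 140 mm across, 55 mm high; origin at the centre of its underside, z up.
- blank: Bystander: upright pale wooden cylinder, 64 mm in diameter, 85 mm high; origin at the centre of its underside, z up.
- mallet: Bystander: turned wooden mallet standing on its head, 76 mm in diameter at the foot, 135 mm high with the handle up; origin at the centre of its underside, z up.
Mind the look-alikes: they are no part of the job. There is more than one size of the ears; the job needs the largest.

How it is judged:
At the end, for the whole second after the job is handed in: Ear defenders hang at rest on the bar: middle of the pad's underside within 28 mm of the bar's axis sideways, 2-18 mm above it, within 105 mm of the bar's middle along it; upright within 20 deg, square within 25 deg, either way round. Bystanders upright, within 30 mm of their starts (x of crown in the frame of bar_mid between -0.028 and 0.028 m and y of crown in the frame of bar_mid between -0.105 and 0.105 m and z of crown in the frame of bar_mid between 0.002 and 0.018 m and angle between ears's own z axis and vertical below 0.35 rad and angle between the x axis of ears and the x axis of rail, either way round below 0.44 rad and contact force between ears and rail above 0.5 N and linear speed of ears below 0.03 m/s and angular speed of ears below 0.3 rad/s and angle between each of bowl, blank, mallet's own z axis and vertical below 0.2 rad and distance of each of bowl, blank, mallet from where it was at the start of the episode below 0.03 m); the robot touches nothing.
It fails at once if the wooden bowl is pushed more than 30 mm or tipped over (distance of bowl from where it was at the start of the episode above 0.03 m or angle between bowl's own z axis and vertical above 0.5 rad).
It fails at once if the wooden blank is pushed more than 30 mm or tipped over (distance of blank from where it was at the start of the episode above 0.03 m or angle between blank's own z axis and vertical above 0.5 rad).
It fails at once if the mallet is pushed more than 30 mm or tipped over (distance of mallet from where it was at the start of the episode above 0.03 m or angle between mallet's own z axis and vertical above 0.5 rad).
It fails at once if the ear defenders fall or are thrown (over 0.5 m/s while the gripper does not touch them, as after a free fall of about 13 mm) (contact force between each of the arm, the fingers and ears below 0.01 N and linear speed of ears above 0.5 m/s).
It also fails if it takes over 45 s, if anything falls off the work surface, if the arm or the gripper's body presses on something with over 40 N, if the wrist force passes 120 N, or if a joint passes its speed limit or range.

## Working session

There is one attempt and no reset: what is moved stays moved. The work goes in short steps, Python scripts to look and compute and a tool call to move; the robot and the scene stay as the last step left them, time stands still between calls to the robot, and variables do not carry over. Pictures are saved under pics/ and viewed, at most 10 in all, crops included, and the job is handed in when it is done.

Besides the shell and the picture viewer there is one more tool, called after ">>>" in YAML: its name, and indented under it one key for each argument. carry_out: Moves the arm, as the interface text tells. Its arguments: {"type":"object","properties":{"targets":{"type":"array"},"newtons":{"type":"number"}},"required":["targets"]}

```bash
mkdir -p pics; cat > h.py <<'E'
import numpy as np, cv2, pickle
from plant import sense, capture, close_job
def snap(n,f):
    c=capture(n); cv2.imwrite(f'pics/{f}.png',cv2.cvtColor(c['pixels'],cv2.COLOR_RGB2BGR)); pickle.dump(c,open(f'pics/{f}.pkl','wb')); return c
def load(f): return pickle.load(open(f'pics/{f}.pkl','rb'))
def world(c):
    R=cv2.Rodrigues(np.array(c['rvec'],float))[0]; d=c['depth']; v,u=np.mgrid[:d.shape[0],:d.shape[1]]
    P=np.stack([(u-c['cx'])/c['fx']*d,(v-c['cy'])/c['fy']*d,d],-1)
    return (P-np.ravel(c['tvec']))@R
E
python3 - <<'E'
from h import *
for n in('scene','top'): 
    c=snap(n,n+'0')
print(sense())
E
```

```text
{'time': 0.1, 'q': array([ 9.91892469e-01,  2.45763206e-01,  1.55885035e+00,  2.45379125e-06,
        1.33870616e+00, -1.74098570e-01]), 'joint_vel': array([-0.00062272, -0.00234994, -0.00428867,  0.00175363,  0.0011784 ,
        0.00015622]), 'effort': array([ 8.98122944e-04, -4.16911662e+01, -3.15526164e+01,  6.87462674e-02,
        3.09126545e-02, -2.46942017e-05]), 'tool_pos': array([0.25569569, 0.59702069, 0.20446587]), 'ee_rot': array([-3.18603973e-04,  2.01023709e-01,  9.79585996e-01, -8.02608173e-04]), 'force': array([-0.46613919, -0.59341462, -0.61216409]), 'ft_torque': array([ 0.03927168, -0.0281108 ,  0.00938977]), 'gripper_force': 0.0, 'gripper_width': 0.09417559113904167}
```

View pics/scene0.png

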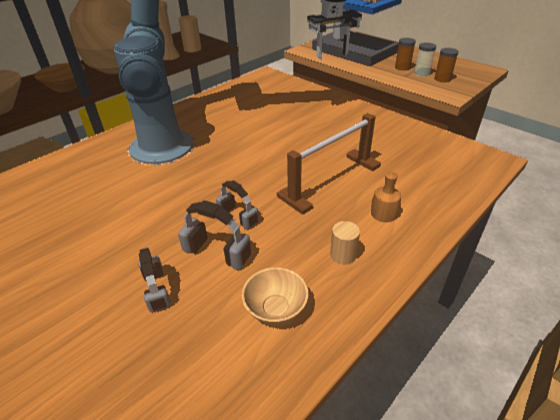

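View pics/top0.png

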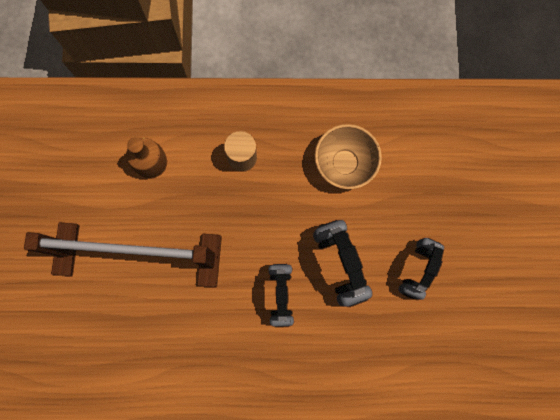

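The scene and top views show three ear defenders. The largest is the middle one, at about (345,262) in the top view. The rail bar runs from (40,243) to (195,254), the bowl is at (348,157), the blank at (240,148) and the mallet at (145,155).

```bash
python3 - <<'E'
from h import *
c=load('top0'); W=world(c); s=load('scene0'); V=world(s)
np.set_printoptions(precision=4,suppress=True)
def st(n,W,box,zl,zh):
    u0,v0,u1,v1=box; P=W[v0:v1,u0:u1].reshape(-1,3); P=P[(P[:,2]>zl)&(P[:,2]<zh)&(np.abs(P[:,0])<2)]
    if len(P)<5: print(n,len(P)); return
    m=P.mean(0); w,e=np.linalg.eigh(np.cov(P[:,:2].T)); r,_,a=cv2.minAreaRect(P[:,:2].astype(np.float32)),0,0
    print(n,len(P),m,'zmax',np.percentile(P[:,2],[50,98]),'axis',np.degrees(np.arctan2(*e[::-1,1])),'rect',r[0],r[1],r[2])
st('big pad top',W,(305,210,380,312),.143,.17); st('big all top',W,(305,210,380,312),.02,.17)
st('big pad scene',V,(175,190,258,272),.143,.17); st('big all scn',V,(175,190,258,272),.02,.17)
st('small1',W,(255,255,305,335),.02,.17); st('small2',W,(395,230,450,305),.02,.17)
st('bar top',W,(55,235,185,262),.12,.17);st('posts',W,(20,220,225,295),.158,.18);st('feet',W,(20,220,225,295),.012,.022)
st('bar scn',V,(300,120,360,160),.12,.17);st('posts scn',V,(280,110,380,215),.161,.18)
st('bowl',W,(310,120,390,195),.02,.08);st('blank',W,(220,125,265,175),.07,.1);st('mallet',W,(120,130,170,185),.02,.16)
E
```

```text
big pad top 696 [ 0.5315 -0.1884  0.1516] zmax [0.153  0.1577] axis -160.27216907890093 rect (0.532055139541626, -0.18912003934383392) (0.0856979638338089, 0.03246702253818512) 19.582763671875
big all top 2133 [ 0.5294 -0.1853  0.1058] zmax [0.1137 0.1567] axis -160.21776709814776 rect (0.5323559045791626, -0.18857444822788239) (0.17347821593284607, 0.06682294607162476) 20.104066848754883
big pad scene 377 [ 0.5379 -0.1911  0.1516] zmax [0.1531 0.1574] axis -158.08212199484717 rect (0.5335299968719482, -0.1900225281715393) (0.08654353022575378, 0.033523865044116974) 19.222293853759766
big all scn 2793 [ 0.5292 -0.1634  0.0774] zmax [0.0662 0.1561] axis 133.47203860361432 rect (0.5424327850341797, -0.12057773768901825) (0.2410316914319992, 0.207910418510437) 14.144938468933105
small1 1061 [ 0.4686 -0.0636  0.0778] zmax [0.082  0.1148] axis -178.68332865796108 rect (0.46902936697006226, -0.06421786546707153) (0.12573353946208954, 0.04597056284546852) 0.9533654451370239
small2 1198 [ 0.5175 -0.3483  0.0741] zmax [0.0579 0.1152] axis 157.6230779723497 rect (0.5214914083480835, -0.3542363
[... 860 characters left out ...]
0.169 ] axis 85.21434018888328 rect (0.5554378032684326, 0.2330954670906067) (0.3284221887588501, 0.034399814903736115) 84.8834457397461
bowl 2198 [ 0.7623 -0.2112  0.0401] zmax [0.0398 0.0581] axis 63.12407969829145 rect (0.7536670565605164, -0.2057582437992096) (0.13606786727905273, 0.13752645254135132) 3.519761085510254
blank 806 [0.7637 0.017  0.0853] zmax [0.0858 0.0894] axis -176.38311284759212 rect (0.7652726769447327, 0.017167087644338608) (0.06244219094514847, 0.06304758787155151) 27.484169006347656
mallet 1227 [0.7453 0.2067 0.0794] zmax [0.0746 0.1349] axis 130.48600851601452 rect (0.7504894733428955, 0.21072843670845032) (0.0662582591176033, 0.07476845383644104) 44.11719512939453
```

>>> carry_out:
  targets: [94, 0, 0, -8, 0, 0, -6, 94, 0, 0, -8, 0, 0, -7, 94, 0, 0, -8, 0, 0, -7, 94, 0, 0, -8, 0, 0, -7, 94, 0, 0, -8, 0, 0, -7, 94, 0, 0, -8, 0, 0, -7, 94, 0, 0, -8, 0, 0, -2.2, 94, 0, -15, 0, 0, 0, 0, 94, 0, -30, 0, 0, 0, 0, 94, 0, -40, 0, 0, 0, 0, 94, 0, -40, 0, 0, 0, 0, 94, 0, -40, 0, 0, 0, 0, 94, 0, -40, 0, 0, 0, 0, 94, 0, -40, 0, 0, 0, 0, 94, 0, -40, 0, 0, 0, 0, 94, 0, -40, 0, 0, 0, 0, 94, 0, -40, 0, 0, 0, 0, 94, 0, -40, 0, 0, 0, 0, 94, 0, -40, 0, 0, 0, 0, 94, 0, -40, 0, 0, 0, 0]
  newtons: 25

```text
time: 1.77
tool_pos: [0.4219, 0.1399, 0.2612]
ee_rot: [0.0, -0.174, 0.985, 0.0]
force: [1.2, -0.8, -0.5]
gripper_width: 0.0941
gripper_force: 0.0
```

>>> carry_out:
  targets: [94, 0, -40, 0, 0, 0, 0, 94, 1, -40, 0, 0, 0, 0, 94, 1, -40, 0, 0, 0, 0, 94, 1, -40, 0, 0, 0, 0, 94, 1, -40, 0, 0, 0, 0, 94, 1, -40, 0, 0, 0, 0, 94, 1, -40, 0, 0, 0, 0, 94, 1, -30, 0, 0, 0, 0, 94, 1, -20, 0, 0, 0, 0, 94, 1, -12, 0, 0, 0, 0, 94, 0, -6, 0, 0, 0, 0, 94, 0, 0, 0, 0, 0, 0, 94, 0, 0, 0, 0, 0, 0, 94, 0, 0, 0, 0, 0, 0]

```text
time: 2.93
tool_pos: [0.5324, -0.1871, 0.2615]
ee_rot: [0.0, -0.174, 0.985, 0.0]
force: [-0.9, 0.8, 0.4]
gripper_width: 0.094
gripper_force: 0.0
```

```bash
python3 - <<'E'
from h import *
c=snap('wrist','w1'); W=world(c)
m=(W[...,2]>.143)&(W[...,2]<.165)&(abs(W[...,0]-.532)<.08)&(abs(W[...,1]+.189)<.06)&(c['depth']>.05)
P=W[m];print(len(P),np.median(P[:,2]),cv2.minAreaRect(P[:,:2].astype(np.float32)),np.argwhere(m).mean(0))
E
```

```text
2198 0.1536794112684405 ((0.5317872762680054, -0.18906085193157196), (0.08124667406082153, 0.0315861850976944), 19.00438117980957) [205.71064604 276.8466788 ]
```

View pics/w1.png

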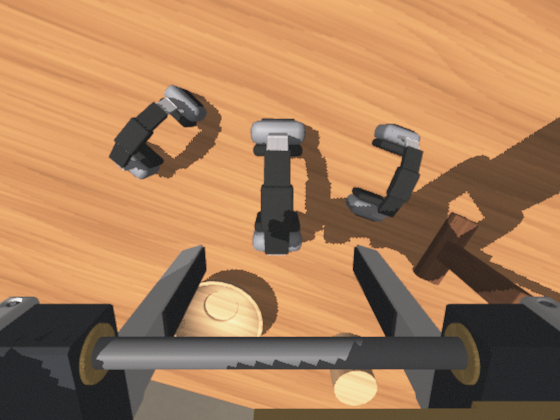

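The wrist view agrees with the other two. The pad is at (277,206), square between the fingers, centred at (0.532,-0.189) with its top at z = 0.154. Next I lower the arm and grip.

>>> carry_out:
  targets: [94, 1, -2, 12, 0, 0, 0, 94, 0, 0, 20, 0, 0, 0, 94, 0, 0, 20, 0, 0, 0, 94, 0, 0, 20, 0, 0, 0, 94, 0, 0, 18, 0, 0, 0, 94, 0, 0, 14, 0, 0, 0, 94, 0, 0, 10, 0, 0, 0, 94, 0, 0, 6, 0, 0, 0, 94, 0, 0, 2, 0, 0, 0, 50, 0, 0, 0, 0, 0, 0, 40, 0, 0, 0, 0, 0, 0, 30, 0, 0, 0, 0, 0, 0, 20, 0, 0, 0, 0, 0, 0, 20, 0, 0, 0, 0, 0, 0, 20, 0, 0, 0, 0, 0, 0, 20, 0, 0, 0, 0, 0, 0, 20, 0, 0, 0, 0, 0, 0, 20, 0, 0, 0, 0, 0, 0, 20, 0, 0, 0, 0, 0, 0]
  newtons: 35

```text
time: 4.57
tool_pos: [0.5322, -0.1905, 0.1394]
ee_rot: [-0.0, -0.174, 0.985, 0.0]
force: [-0.3, 0.9, 0.0]
gripper_width: 0.0318
gripper_force: 35.0
```

>>> carry_out:
  targets: [20, 0, 0, -4, 0, 0, 0, 20, 0, 0, -10, 0, 0, 0, 20, 0, 0, -18, 0, 0, 0, 20, 0, 0, -20, 0, 0, 0, 20, 0, 0, -20, 0, 0, 0, 20, 0, 0, -20, 0, 0, 0, 20, 0, 0, -20, 0, 0, 0, 20, 0, 0, -20, 0, 0, 0, 20, 0, 0, -20, 0, 0, 0, 20, 0, 0, -20, 0, 0, 0, 20, 0, 0, -18, 0, 0, 0, 20, 0, 0, -10, 0, 0, 0, 20, 0, 0, 0, 0, 0, 2, 20, 0, 0, 0, 0, 0, 4, 20, 0, 0, 0, 0, 0, 4, 20, 0, 0, 0, 0, 0, 4, 20, 0, 0, 0, 0, 0, 4, 20, 0, 0, 0, 0, 0, 4, 20, 0, 0, 0, 0, 0, 2, 20, 0, 0, 0, 0, 0, 0.8]

```text
time: 6.23
tool_pos: [0.5319, -0.1904, 0.339]
ee_rot: [-0.001, 0.042, 0.999, 0.0]
force: [0.5, -0.2, -3.4]
gripper_width: 0.0318
gripper_force: 35.0
```

>>> carry_out:
  targets: [20, 0, 8, 0, 0, 0, 0, 20, 1, 16, 0, 0, 0, 0, 20, 1, 24, 0, 0, 0, 0, 20, 1, 28, 0, 0, 0, 0, 20, 1, 28, 0, 0, 0, 0, 20, 1, 28, 0, 0, 0, 0, 20, 1, 28, 0, 0, 0, 0, 20, 1, 28, 0, 0, 0, 0, 20, 1, 28, 0, 0, 0, 0, 20, 1, 28, 0, 0, 0, 0, 20, 1, 28, 0, 0, 0, 0, 20, 1, 28, 0, 0, 0, 0, 20, 1, 28, 0, 0, 0, 0, 20, 1, 28, 0, 0, 0, 0, 20, 1, 24, 0, 0, 0, 0, 20, 0, 20, 0, 0, 0, 0, 20, 0, 14, 0, 0, 0, 0, 20, 0, 8, 0, 0, 0, 0, 20, 0, 3, 0, 0, 0, 0, 20, 0, 0, 0, 0, 0, 0]

```text
time: 7.9
tool_pos: [0.5538, 0.2342, 0.3393]
ee_rot: [-0.0, 0.042, 0.999, -0.0]
force: [0.3, -1.3, -3.5]
gripper_width: 0.0318
gripper_force: 35.0
```

```bash
python3 - <<'E'
from h import *
s=snap('scene','s2'); print(sense()['force'],sense()['tool_pos'],sense()['ee_rot'])
E
```

```text
[ 0.58133199 -0.10318286 -3.27637158] [0.55384638 0.23364657 0.33937161] [-1.20287719e-04  4.18969626e-02  9.99121888e-01 -2.88234109e-04]
```

View pics/s2.png

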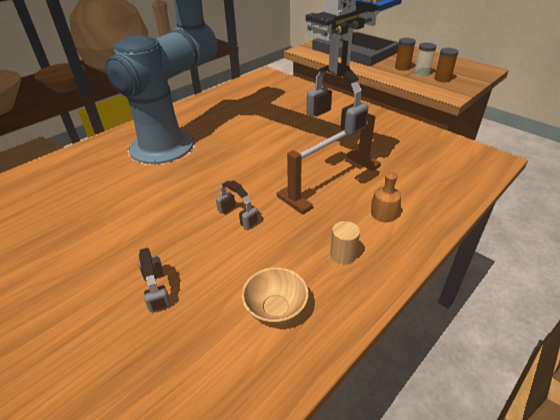

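The ear defenders hang straight in the gripper above the bar, with the cups at (320,100) and (355,115), one on each side. Next I lower them.

>>> carry_out:
  targets: [20, 0, 0, 4, 0, 0, 0, 20, 0, 0, 10, 0, 0, 0, 20, 0, 0, 16, 0, 0, 0, 20, 0, 0, 18, 0, 0, 0, 20, 0, 0, 18, 0, 0, 0, 20, 0, 0, 18, 0, 0, 0, 20, 0, 0, 18, 0, 0, 0, 20, 0, 0, 18, 0, 0, 0, 20, 0, 0, 16, 0, 0, 0, 20, 0, 0, 12, 0, 0, 0, 20, 0, 0, 9, 0, 0, 0, 20, 0, 0, 6, 0, 0, 0, 20, 0, 0, 4, 0, 0, 0, 20, 0, 0, 3, 0, 0, 0, 20, 0, 0, 2, 0, 0, 0, 20, 0, 0, 0, 0, 0, 0, 20, 0, 0, 0, 0, 0, 0]

```text
time: 9.37
tool_pos: [0.5542, 0.2342, 0.168]
ee_rot: [0.0, 0.042, 0.999, 0.0]
force: [0.8, 0.5, -3.5]
gripper_width: 0.0319
gripper_force: 35.0
```

>>> carry_out:
  targets: [20, 0, 0, 1, 0, 0, 0, 20, 0, 0, 1, 0, 0, 0, 20, 0, 0, 1, 0, 0, 0, 20, 0, 0, 1, 0, 0, 0, 20, 0, 0, 1, 0, 0, 0, 20, 0, 0, 0, 0, 0, 0, 20, 0, 0, 0, 0, 0, 0]

```text
time: 9.95
tool_pos: [0.5538, 0.2341, 0.1623]
ee_rot: [-0.0, 0.042, 0.999, -0.0]
force: [0.8, 0.1, -3.9]
gripper_width: 0.0314
gripper_force: 35.0
```

>>> carry_out:
  targets: [20, 0, 0, 0.5, 0, 0, 0, 20, 0, 0, 0.5, 0, 0, 0, 20, 0, 0, 0.5, 0, 0, 0, 20, 0, 0, 0, 0, 0, 0, 20, 0, 0, 0, 0, 0, 0]

```text
time: 10.37
tool_pos: [0.5538, 0.2341, 0.1609]
ee_rot: [-0.0, 0.042, 0.999, -0.0]
force: [0.4, 0.2, -3.7]
gripper_width: 0.0317
gripper_force: 35.0
```

>>> carry_out:
  targets: [20, 0, 0, 0.5, 0, 0, 0, 20, 0, 0, 0, 0, 0, 0, 20, 0, 0, 0.5, 0, 0, 0, 20, 0, 0, 0, 0, 0, 0, 20, 0, 0, 0, 0, 0, 0]

```text
time: 10.78
tool_pos: [0.5539, 0.2341, 0.1603]
ee_rot: [0.0, 0.042, 0.999, -0.0]
force: [-0.3, -0.6, -0.8]
gripper_width: 0.0317
gripper_force: 35.0
```

>>> carry_out:
  targets: [20, 0, 0, 0.3, 0, 0, 0, 20, 0, 0, 0, 0, 0, 0, 33, 0, 0, 0, 0, 0, 0, 36, 0, 0, 0, 0, 0, 0, 40, 0, 0, 0, 0, 0, 0, 46, 0, 0, 0, 0, 0, 0, 54, 0, 0, 0, 0, 0, 0, 60, 0, 0, 0, 0, 0, 0, 60, 0, 0, 0, 0, 0, 0, 60, 0, 0, 0, 0, 0, 0]

```text
time: 11.62
tool_pos: [0.5538, 0.2341, 0.1596]
ee_rot: [-0.0, 0.042, 0.999, 0.0]
force: [0.1, -0.7, -0.2]
gripper_width: 0.0598
gripper_force: 0.0
```

```bash
python3 - <<'E'
from h import *
s=snap('scene','s3'); print(sense()['force'],sense()['gripper_width'])
a=s['pixels'][80:230,260:420]; cv2.imwrite('pics/s3c.png',cv2.resize(a[...,::-1],None,fx=4,fy=4,interpolation=cv2.INTER_CUBIC))
E
```

```text
[ 0.07697791 -0.78056427  0.40868951] 0.05985937331717317
```

View pics/s3c.png

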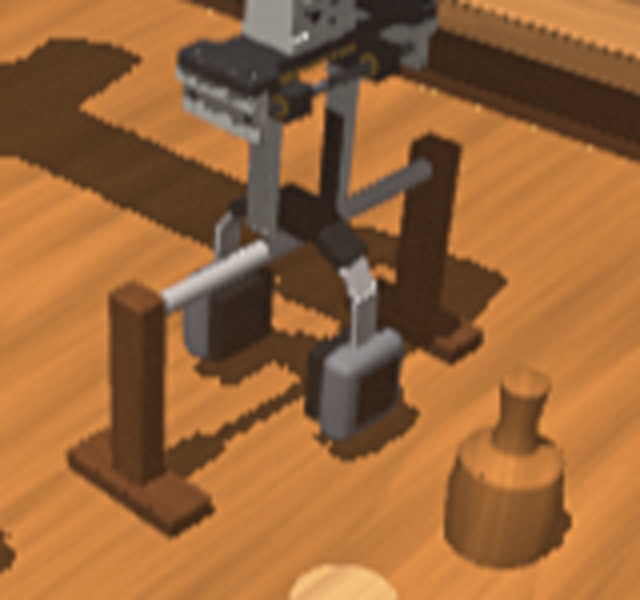

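The ear defenders hang level on the bar (crop about (300,225)), with one cup on each side and the fingers open and clear of the pad. I retreat straight up.

>>> carry_out:
  targets: [64, 0, 0, -2, 0, 0, 0, 64, 0, 0, -6, 0, 0, 0, 64, 0, 0, -12, 0, 0, 0, 64, 0, 0, -20, 0, 0, 0, 64, 0, 0, -25, 0, 0, 0, 64, 0, 0, -25, 0, 0, 0, 64, 0, 0, -25, 0, 0, 0, 64, 0, 0, -20, 0, 0, 0, 64, 0, 0, -10, 0, 0, 0, 64, 0, 0, -5, 0, 0, 0, 64, 0, 0, 0, 0, 0, 0, 64, 0, 0, 0, 0, 0, 0, 64, 0, 0, 0, 0, 0, 0, 64, 0, 0, 0, 0, 0, 0, 64, 0, 0, 0, 0, 0, 0, 64, 0, 0, 0, 0, 0, 0]

```text
time: 13.0
tool_pos: [0.5536, 0.2341, 0.3088]
ee_rot: [-0.001, 0.042, 0.999, -0.0]
force: [0.5, 0.6, 0.5]
gripper_width: 0.0639
gripper_force: 0.0
```

```bash
python3 - <<'E'
from h import *
s=snap('scene','s4');V=world(s); W=V
P=W.reshape(-1,3);P=P[(abs(P[:,0]-.554)<.03)&(abs(P[:,1]-.2335)<.05)&(P[:,2]>.163)&(P[:,2]<.19)]
print(len(P),np.percentile(P[:,2],[50,95]),cv2.minAreaRect(P[:,:2].astype(np.float32)))
a=s['pixels'][80:230,260:420]; cv2.imwrite('pics/s4c.png',cv2.resize(a[...,::-1],None,fx=4,fy=4,interpolation=cv2.INTER_CUBIC))
E
```

```text
187 [0.17546025 0.17814721] ((0.5548452734947205, 0.23302513360977173), (0.03297901526093483, 0.05930262431502342), 84.45523071289062)
```

View pics/s4c.png

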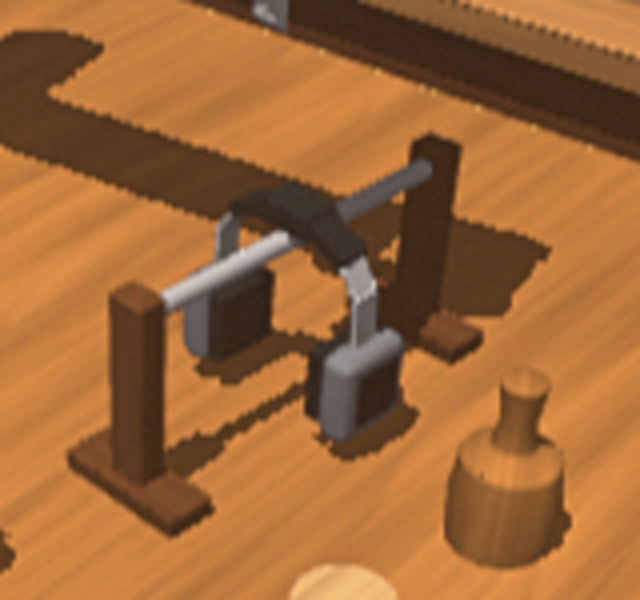

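They hang upright and square at the middle of the bar (crop about (295,215)), with the pad top at z = 0.175 as expected and the gripper clear. I hand in the job.

```bash
python3 -c "
from plant import close_job
print(close_job())"
```

```text
the job is handed in; nothing more can be done
None
```

The largest ear defenders now hang upright and square at the middle of the bar, set down gently and released; the bowl, blank and mallet were not touched, and the job is handed in (no verdict was returned).

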